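Stack a tip box in the deck nest and lid it

ROBOT

A 6-joint arm with a two-finger parallel gripper is mounted at the origin on the work surface. World frame = base frame: x ahead of the robot, y to its left, z up, the work surface at z = 0. Lengths are in m, angles in rad, forces in N, time in s.
With the tool pointing down it reaches from about 0.4 to 0.825 m from the base axis. Payload 7 kg.
Tool frame: the origin (TCP) lies at the very end of the fingers, on their centre line; the grasp point (between the pads) lies 19 mm behind it (env.grasp_offset is the distance from the TCP to the grasp point, in m); z points along the fingers, y is the line along which they close (so a half turn about z gives the same grasp; the last joint's range is limited). The gripper opens to 85 mm and grips with 20 to 120 N. Pads are 22 mm wide; open, the fingers measure 114 mm over their backs; the gripper's body (76 mm by 85 mm) begins 54 mm behind the grasp point. The pads swing forward as they close: fully open they stand 13 mm farther back than shut.
Start: joints at [-0.981, 0.359, 0.012, 0, -1.224, -0.288], TCP at [0.201, -0.644, 0.231] pointing down, gripper open.
Joint ranges: [-3.07, 3.07], [-1.43, 2.12], [-1.02, 1.25], [-3.03, 1.67], [-3.05, -0], [-3.03, 3.03]. Speed limits (rad/s): [2.39, 2.39, 3.01, 3.14, 3.14, 3.14].

INTERFACE

Orientations are given as [roll, pitch, yaw] about the fixed x, y, z axes, in that order (R = Rz(yaw) Ry(pitch) Rx(roll)).
In Python, from bench import env, eyes gives the robot as it stands. The module is installed in compiled form; this text tells all that it offers.
- The arm moves only by the tool drive_tool, never from a script. Its argument "rows" is a list of rows, each an object of numbers: "dx", "dy", "dz": the shift along the tool's x, y, z in m; "wx", "wy", "wz": the turn, a rotation vector about the tool's x, y, z in rad. A call has exactly 5 rows; each row is the pose to reach, as a shift and turn from the pose commanded when the call began, along the tool's axes at that moment; what a row does not reach only later rows make up. A row lasts 1/8 s, in which the tool goes at most 62.5 mm and 10.7 degrees, less where a joint would pass 70% of its speed; a pose out of reach is approached as far as the arm can. A call with a gripper value outside its range is refused whole. "gripper" is the opening, from -1 (shut) to 1 (fully open), set as the call begins (left out, the last holds). The fingers move at their own pace and stop on an object; the grip force is fixed at half the most. Time passes only in rows, so rows that repeat a pose let the fingers close, or fill a call up. It gives the time, the measured TCP pose, the force, the opening and the grip force at its end, in the units of the state.
- env.sense(): the state, without advancing time (a new reading comes with each control period).
- eyes.capture(name): name is "scene" or "top"; returns the picture (400x640x3 uint8, blue, green, red); there is no depth.
- eyes.get_calibration(name): a dict with "mtx" (3x3 intrinsics, pixels), "distortion" ([k1, k2, p1, p2, k3] as OpenCV has them; the pictures are not rectified), "xyz" and "orientation" of the camera in the world. Camera axes: x right, y down, z forward; pixel columns grow to the right and rows downward; lengths in m; the calibration is good to about 2 mm. A picture is of the moment at which its call begins. get_calibration takes no time and is no camera call.
- env.hand_in(): hands the job in; it is judged then, once.
Trained networks look in the newest picture that a camera, given by its name, has taken for a name from the list of things; names that differ only in an ending like _2 or _b are one class to them, and where a whole thing is asked for, a point or a joint stands for the part that bears it (a point fixed in the world has none). Each returns a list of dicts, best first, with "confidence" (0 to 1); they miss things now and then, are a little off and sometimes report something else, mostly with a low value. They report only what shows in the picture. A call takes as long as a camera call.
- eyes.trace(camera, thing): "region" (400x640 bool, what is visible of it) and "extent" ([left, top, right, bottom] in pixels, round what is visible of it).
- eyes.tip_of(camera, thing): "xy" ([column, row] in pixels: a listed point, or the origin of a listed thing).
The state is a dict: "t": time; "q": joint angles; "joint_velocities": joint speeds; "joint_efforts": joint torques, N m; "tcp_pos": TCP position; "ee_rot": TCP orientation; "contact_force": force on the tool from outside, world axes, zero at the start; "wrist_torque": the same for the moment, N m; "finger_gap": opening from 0.0 (shut) to 1.0 (fully open); "finger_force": force on a finger pad.
Only numpy, scipy, OpenCV 4.12 (cv2) and the standard library are available. Lean on these libraries where they do the work, as an engineer would, in place of code of your own. Each camera call takes 0.05 s, during which the arm holds its last target. There are 200 camera calls.

TASK

Build up the tip box in the dark metal nest, where its foot tray already lies: first set the tall oblong rack box down squarely inside the nest's pocket, on the tray, then put the oblong lid squarely on the box so that it sits flat on the rim. Set both down, do not drop them. The square box, the round lid and the bottle are not needed.

Things in the scene. Friction and masses are not known exactly. Their poses are not given: they have to be found in the camera images.
- nest_pocket (a point): Fixed low dark steel frame on the steel surface, 128 x 100 mm outside, rim 22 mm high. Open-topped pocket 104 mm long (x axis) by 76 mm wide (y axis), in which a loose flat white foot tray, 96 x 68 x 8 mm, already lies. This point: pocket centre at the height of the tray's upper face, 12 mm above the work surface and 10 mm below the rim. z up.
- box_center (a point): Centre of the upright oblong rack box: white plastic, 84 mm long (x axis), 56 wide (y), 80 high, about 0.2 kg. Grasp across the 56 mm, at this point or a little higher (in the pocket only 10 mm is free each side). Top: 3 mm thick rim round a recess 78 x 50 mm, 10 deep, with rows of dark holes. Either way round is right. Bystander: a square box, 62 x 62 x 50 mm.
- lid_grip (a point): Bar grip of the white oblong lid (0.1 kg), lying foot down. From below: foot 60 x 32 x 6 mm, plate 84 (x axis) x 56 (y) x 6, upright bar 56 (x) x 16 (y) x 44 tall. This point: in the bar, 38 mm above the foot's underside, 26 above the plate, 18 below the bar's top; seated, 32 above the box rim. Pinch the 16 mm. Either way round is right. Bystander: a round lid, 72 mm, with a knob.

How it is judged:
On the way, in this order (a step that is already met when the one before it is completed fails the run):
1. the rack box stands squarely in the pocket on the foot tray, with the lid not yet on it (horizontal distance between box_center and nest_pocket below 0.015 m and z of box_center in the frame of nest_pocket between 0.034 and 0.045 m and angle between the x axis of box_center and the x axis of nest_pocket, either way round below 0.2 rad and angle between box_center's own z axis and vertical below 0.08 rad and horizontal distance between lid_grip and box_center above 0.06 m), for 0.2 s.
2. the lid sits squarely and flat on the box's rim (horizontal distance between box_center and nest_pocket below 0.015 m and z of box_center in the frame of nest_pocket between 0.034 and 0.045 m and angle between the x axis of box_center and the x axis of nest_pocket, either way round below 0.2 rad and angle between each of box_center, lid_grip's own z axis and vertical below 0.08 rad and horizontal distance between lid_grip and box_center below 0.015 m and z of lid_grip in the frame of box_center between 0.067 and 0.076 m and angle between the x axis of lid_grip and the x axis of box_center, either way round below 0.2 rad), for 0.2 s.
At the end, for the whole second after the job is handed in: Box upright on the tray in the pocket (within 15 mm and 0.2 rad of it, centre 34-45 mm above the tray), oblong lid flat on the box (within 15 mm and 0.2 rad of it, grip point 67-76 mm above box centre), both tilted under 0.08 rad and at rest (all of step 2 and linear speed of each of rack_box, lid below 0.02 m/s); the robot touches nothing.
It fails at once if the rack box is dropped (falls free of the fingers faster than 0.7 m/s, about 25 mm) (linear speed of rack_box above 0.7 m/s and contact force between rack_box and the fingers below 0.05 N).
It fails at once if the lid is dropped (falls free of the fingers faster than 0.7 m/s, about 25 mm) (linear speed of lid above 0.7 m/s and contact force between lid and the fingers below 0.05 N).
It also fails if it takes over 72 s, if anything falls off the work surface, if the arm or the gripper's body presses on something with over 40 N, if the wrist force passes 120 N, or if a joint passes its speed limit or range.

## Working session

There is one attempt and no reset: what is moved stays moved. The work goes in short steps, Python scripts to look and compute and a tool call to move; the robot and the scene stay as the last step left them, time stands still between calls to the robot, and variables do not carry over. Pictures are saved under pics/ and viewed, at most 10 in all, crops included, and the job is handed in when it is done.

Besides the shell and the picture viewer there is one more tool, called after "Call:" by a JSON object that holds its "fn" and its "kwargs". drive_tool: Moves the arm, as the interface text tells. Its arguments: {"type":"object","properties":{"rows":{"type":"array","items":{"type":"object","properties":{"dx":{"type":"number"},"dy":{"type":"number"},"dz":{"type":"number"},"wx":{"type":"number"},"wy":{"type":"number"},"wz":{"type":"number"}}}},"gripper":{"type":"number"}},"required":["rows"]}

```bash
mkdir -p pics
cat > h.py <<'E'
import numpy as np, cv2
from scipy.spatial.transform import Rotation as R
from bench import env, eyes
def cal(n):
    c=eyes.get_calibration(n); return np.array(c["mtx"]),np.array(c["distortion"]),np.array(c["xyz"]),R.from_euler('xyz',c["orientation"]).as_matrix()
def ray(n,xy):
    K,d,p,M=cal(n); u=cv2.undistortPoints(np.array([[xy]],float),K,d)[0,0]
    v=M@[u[0],u[1],1]; return p,v
def at_z(n,xy,z):
    p,v=ray(n,xy); return p+v*(z-p[2])/v[2]
def proj(n,P):
    K,d,p,M=cal(n); r=cv2.Rodrigues(M.T)[0]
    return cv2.projectPoints(np.atleast_2d(P).astype(float),r,-M.T@p,K,d)[0][:,0]
E
python3 - <<'E'
from h import *
s=env.sense(); print({k:np.round(v,3) for k,v in s.items()}, env.grasp_offset)
ims=[]
for n in("scene","top"):
    print(n,cal(n)[2],eyes.get_calibration(n)["orientation"])
    im=eyes.capture(n); cv2.imwrite(f"pics/{n}0.png",im)
    for t,z in(("nest_pocket",.012),("box_center",.04),("lid_grip",.038)):
        for r in eyes.tip_of(n,t)[:3]: print(t,np.round(r["xy"],1),round(r["confidence"],2),np.round(at_z(n,r["xy"],z),3))
        if t!="nest_pocket":
            for r in eyes.trace(n,t)[:2]: print("  tr",r["extent"],round(r["confidence"],2), cv2.minAreaRect(np.argwhere(r["region"])[:,::-1].astype(np.float32)))
E
```

```text
{'t': np.float64(0.0), 'q': array([-0.981,  0.359,  0.011, -0.   , -1.224, -0.288]), 'joint_velocities': array([ 0.001,  0.001, -0.001,  0.001, -0.002, -0.   ]), 'joint_efforts': array([-1.0000e-03, -5.8332e+01,  2.9344e+01,  6.9370e+00, -6.0000e-03,
       -0.0000e+00]), 'tcp_pos': array([ 0.2  , -0.644,  0.23 ]), 'ee_rot': array([ 3.14, -0.  , -2.84]), 'contact_force': array([0.246, 0.254, 0.12 ]), 'wrist_torque': array([-0.023, -0.062, -0.067]), 'finger_force': np.float64(0.0), 'finger_gap': np.float64(1.0)} 0.0187
scene [ 1.03215127 -0.48138181  0.61569893] [-2.23965807  0.00448296  0.80888018]
nest_pocket [320.9 213.7] 0.69 [0.539 0.016 0.012]
box_center [368.8 163. ] 0.7 [0.499 0.248 0.04 ]
  tr [354.3, 143.9, 389.2, 180.7] 0.87 ((372.0, 161.0), (40.0, 34.0), 90.0)
lid_grip [215.3 250.8] 0.96 [ 0.489 -0.254  0.038]
lid_grip [321.5 215.1] 0.44 [ 0.565 -0.008  0.038]
  tr [201.1, 238.6, 239.8, 276.9] 0.56 ((217.70004272460938, 254.90003967285156), (38.9075813293457, 27.280029296875), 63.43495178222656)
top [0.38895366 0.01035547 0.86999453] [-2.95110777 -0.01515106 -1.5467611 ]
nest_pocket [311.5 205.7] 0.57 [0.542 0.015 0.012]
box_center [202.7 222. ] 0.89 [0.493 0.257 0.04 ]
  tr [178.1, 199.9, 224.5, 241.9] 0.75 ((200.14706420898438, 221.9117889404297), (36.62287902832031, 40.98851776123047), 14.03624439239502)
lid_grip [431.7 232.2] 0.56 [ 0.484 -0.256  0.038]
  tr [413.6, 213.9, 438.6, 252.0] 0.91 ((425.50006103515625, 233.50003051757812), (24.496097564697266, 35.65273666381836), 14.03624439239502)
```

View pics/top0.png

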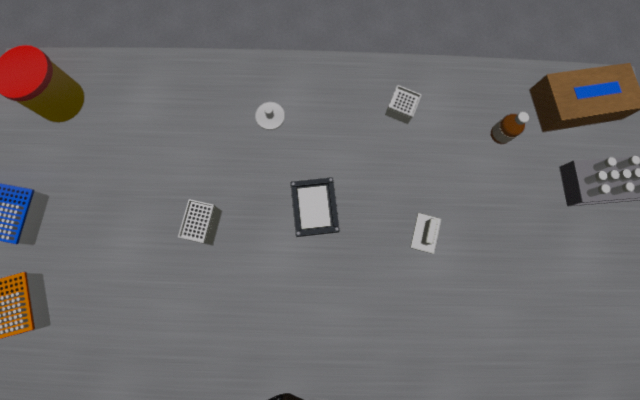

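View pics/scene0.png

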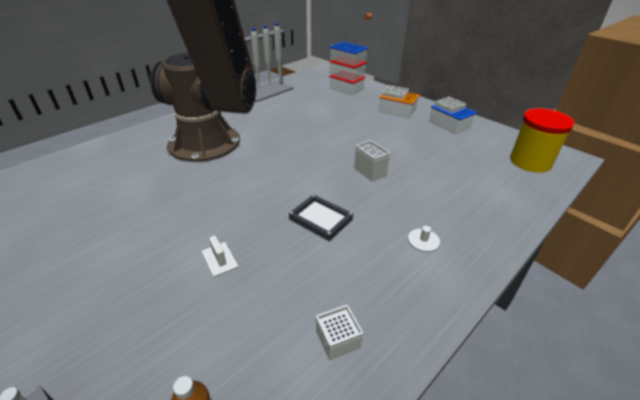

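The top view shows the box top at about (198,221), the nest at (315,207) and the lid at (427,233). The scene view shows the same layout: box (372,161), nest (321,216), lid (219,255). Next I'll fit the poses by silhouettes in both views.

```bash
cat >> h.py <<'E'
from scipy.optimize import minimize
def bx(l,w,z0,z1): return np.array([[a*l/2,b*w/2,c] for a in(-1,1) for b in(-1,1) for c in(z0,z1)])
PARTS={"box":[bx(.084,.056,0,.08)],"lid":[bx(.06,.032,0,.006),bx(.084,.056,.006,.012),bx(.056,.016,.012,.056)],"nest":[bx(.128,.1,0,.022)]}
S=4
def sil(n,kind,x,y,yaw,z=0,off=(0,0),size=160):
    m=np.zeros((size*S,size*S),np.uint8); Rz=R.from_euler('z',yaw).as_matrix()
    for P in PARTS[kind]:
        uv=(proj(n,P@Rz.T+[x,y,z])-off+.5)*S
        cv2.fillConvexPoly(m,cv2.convexHull(np.round(uv*16).astype(np.int32)),255,shift=4)
    return cv2.resize(m,(size,size),interpolation=cv2.INTER_AREA)/255.
def fit(kind,masks,x0,z=0):
    offs={n:np.argwhere(m)[:,::-1].mean(0).astype(int)-80 for n,m in masks.items()}
    crop={}
    for n,m in masks.items():
        o=offs[n]; crop[n]=cv2.warpAffine(m.astype(np.float32),np.float32([[1,0,-o[0]],[0,1,-o[1]]]),(160,160))
    def cost(p):
        return sum(np.abs(sil(n,kind,p[0]/100,p[1]/100,p[2]/10,z,offs[n])-crop[n]).sum()/crop[n].sum() for n in masks)
    best=None
    for yaw in np.arange(-1.5,1.6,.3) if len(x0)<3 else [x0[2]]:
        s=np.array([x0[0]*100,x0[1]*100,yaw*10])
        r=minimize(cost,s,method="Nelder-Mead",options=dict(initial_simplex=s+np.vstack([np.zeros(3),np.eye(3)*[1,1,1.5]]),maxiter=120))
        if best is None or r.fun<best.fun: best=r
    return best.x/[100,100,10],best.fun
def overlay(n,kind,p,im,z=0,k=4,h=50):
    c=proj(n,[p[0],p[1],z+.03])[0].astype(int)-h
    A=cv2.resize(im[c[1]:c[1]+2*h,c[0]:c[0]+2*h],None,fx=k,fy=k,interpolation=cv2.INTER_CUBIC)
    for P in PARTS[kind]:
        Q=P@R.from_euler('z',p[2]).as_matrix().T+[p[0],p[1],z]
        uv=((proj(n,Q)-c+.5)*k).astype(int)
        for i in range(8):
            for j in range(i):
                if bin(i^j).count("1")==1: cv2.line(A,tuple(map(int,uv[i])),tuple(map(int,uv[j])),(0,0,255),1)
    return A
E
python3 - <<'E'
from h import *
x0={"box":(.496,.252),"lid":(.487,-.255),"nest":(.541,.015)}
im={n:eyes.capture(n) for n in("scene","top")}
tiles={"scene":[],"top":[]}
for kind in x0:
    M={}
    for n in im:
        if kind=="nest":
            g=im[n].max(2); c=proj(n,[*x0[kind],.01])[0].astype(int); w=np.zeros_like(g); w[c[1]-40:c[1]+40,c[0]-40:c[0]+40]=1
            d=((g<60)&(w>0)).astype(np.uint8); k,l,st,_=cv2.connectedComponentsWithStats(d); i=1+st[1:,4].argmax()
            cs=cv2.findContours((l==i).astype(np.uint8),0,2)[0]; M[n]=cv2.drawContours(np.zeros_like(g),cs,-1,1,-1)>0
        else: M[n]=eyes.trace(n,{"box":"box_center","lid":"lid_grip"}[kind])[0]["region"]
    p,f=fit(kind,M,x0[kind]); print(kind,np.round(p,4),round(f,3))
    for n in M:
        q,f=fit(kind,{n:M[n]},p); print("  ",n,np.round(q,4),round(f,3))
        tiles[n].append(overlay(n,kind,p,im[n],k=5,h=26))
cv2.imwrite("pics/fit.png",np.vstack([np.hstack(tiles[n]) for n in tiles]))
E
```

```text
box [ 0.4925  0.2621 -0.1727] 0.121
   scene [ 0.4949  0.2629 -0.2514] 0.054
   top [ 0.4917  0.2617 -0.1843] 0.035Traceback (most recent call last):
  File "<stdin>", line 13, in <module>
  File "h.py", line 34, in fit
    r=minimize(cost,s,method="Nelder-Mead",options=dict(initial_simplex=s+np.vstack([np.zeros(3),np.eye(3)*[1,1,1.5]]),maxiter=120))
    res = _minimize_neldermead(fun, x0, args, callback, bounds=bounds,
                               **options)
    fxr = func(xr)
    fx = function(np.copy(x), *(wrapper_args + args))
  File "h.py", line 30, in cost
    return sum(np.abs(sil(n,kind,p[0]/100,p[1]/100,p[2]/10,z,offs[n])-crop[n]).sum()/crop[n].sum() for n in masks)
  File "h.py", line 30, in <genexpr>
    return sum(np.abs(sil(n,kind,p[0]/100,p[1]/100,p[2]/10,z,offs[n])-crop[n]).sum()/crop[n].sum() for n in masks)
                      ~~~^^^^^^^^^^^^^^^^^^^^^^^^^^^^^^^^^^^^^^^^^^^^
  File "h.py", line 21, in sil
    uv=(proj(n,P@Rz.T+[x,y,z])-off+.5)*S
        ~~~~^^^^^^^^^^^^^^^^^^
  File "h.py", line 12, in proj
    K,d,p,M=cal(n); r=cv2.Rodrigues(M.T)[0]
            ~~~^^^
  File "h.py", line 5, in cal
    c=eyes.get_calibration(n); return np.array(c["mtx"]),np.array(c["distortion"]),np.array(c["xyz"]),R.from_euler('xyz',c["orientation"]).as_matrix()
ValueError: time passes only in moves, steps and waits
```

```bash
sed -i 's/^def cal(n):/import functools\n@functools.lru_cache\ndef cal(n):/' h.py
cat > look.py <<'E'
from h import *
import sys
x0={"box":(.493,.262),"lid":(.487,-.255),"nest":(.541,.015)}
im={n:eyes.capture(n) for n in("scene","top")}
tiles={"scene":[],"top":[]}
for kind in sys.argv[2:]:
    M={}
    for n in im:
        if kind=="nest":
            g=im[n].max(2); c=proj(n,[*x0[kind],.01])[0].astype(int); w=np.zeros_like(g); w[c[1]-40:c[1]+40,c[0]-40:c[0]+40]=1
            d=((g<60)&(w>0)).astype(np.uint8); k,l,st,_=cv2.connectedComponentsWithStats(d); i=1+st[1:,4].argmax()
            cs=cv2.findContours((l==i).astype(np.uint8),0,2)[0]; M[n]=cv2.drawContours(np.zeros_like(g),cs,-1,1,-1)>0
        else:
            r=eyes.trace(n,{"box":"box_center","lid":"lid_grip"}[kind])
            M[n]=r[0]["region"]
    p,f=fit(kind,M,x0[kind]); print(kind,np.round(p,4),round(f,3))
    for n in M:
        q,f=fit(kind,{n:M[n]},p); print("  ",n,np.round(q,4),round(f,3))
        tiles[n].append(overlay(n,kind,p,im[n],k=5,h=26))
cv2.imwrite(f"pics/{sys.argv[1]}.png",np.vstack([np.hstack(tiles[n]) for n in tiles]))
E
python3 look.py fit box lid nest
```

```text
box [ 0.4931  0.2622 -0.1812] 0.156
   scene [ 0.4955  0.2642 -0.223 ] 0.05
   top [ 0.4916  0.2613 -0.1724] 0.04
lid [ 0.4862 -0.2488 -0.2342] 0.203
   scene [ 0.4858 -0.2473 -0.2473] 0.105
   top [ 0.4857 -0.2504 -0.231 ] 0.069
nest [0.5391 0.0122 0.1523] 5.732
   scene [0.5391 0.0122 0.152 ] 5.591
   top [0.5402 0.0102 0.1448] 0.127
```

View pics/fit.png

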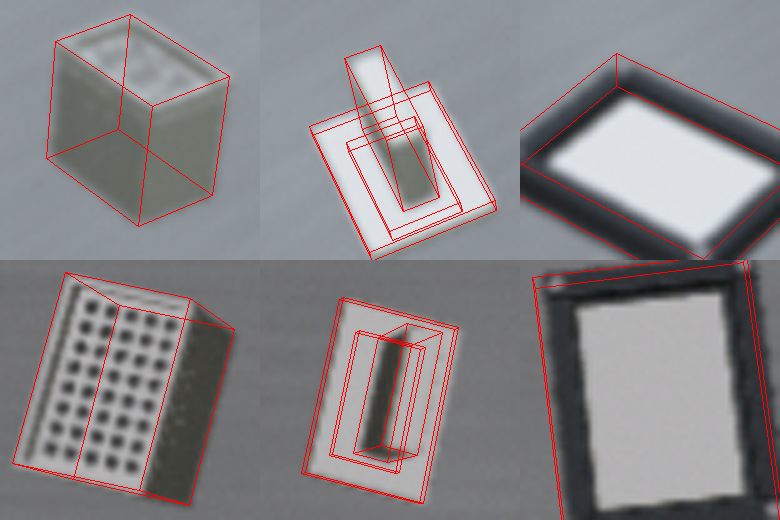

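The box and lid overlays agree to about 2–3 mm. The nest mask was poor in the scene view, so I'll refit it later. Now I start moving toward the box.

Call:
{"fn": "drive_tool", "kwargs": {"rows": [{"dx": -0.05, "dy": 0.025, "dz": -0.002, "wz": 0.1}, {"dx": -0.105, "dy": 0.053, "dz": -0.004, "wz": 0.2}, {"dx": -0.16, "dy": 0.081, "dz": -0.006, "wz": 0.3}, {"dx": -0.215, "dy": 0.109, "dz": -0.008, "wz": 0.4}, {"dx": -0.27, "dy": 0.137, "dz": -0.01, "wz": 0.48}], "gripper": 1}}

```text
validation failed for argument at $.ro...
```

```bash
cat > plan.py <<'E'
from h import *
import sys
s=env.sense(); M=R.from_euler('xyz',s["ee_rot"]); p=s["tcp_pos"]
x,y,z,yaw=map(float,sys.argv[1:5])
d=M.inv().apply(np.array([x,y,z])-p)
w=(M.inv()*R.from_euler('xyz',[np.pi,0,yaw])).as_rotvec()
print("t",round(s["t"],2),"tcp",np.round(p,4),np.round(s["ee_rot"],3),"q",np.round(s["q"],2),"gap",round(s["finger_gap"],3),"F",np.round(s["contact_force"],1),round(s["finger_force"],1))
print("d",np.round(d,4),"w",np.round(w,3),"len",np.linalg.norm(d).round(3))
E
python3 plan.py .5 -.1 .24 -3.32
python3 - <<'E'
from h import *
im={n:eyes.capture(n) for n in("scene","top")}; M={};t=[]
for n in im:
    g=im[n].max(2); c=proj(n,[.54,.013,.01])[0].astype(int); w=np.zeros_like(g); w[c[1]-30:c[1]+30,c[0]-42:c[0]+42]=1
    if n=="top": w[c[1]-38:c[1]+38,c[0]-32:c[0]+32]=1
    d=((g<85)&(w>0)).astype(np.uint8); k,l,st,_=cv2.connectedComponentsWithStats(d); i=1+st[1:,4].argmax()
    cs=cv2.findContours((l==i).astype(np.uint8),0,2)[0]; M[n]=cv2.drawContours(np.zeros_like(g),[cv2.convexHull(np.vstack(cs))],-1,1,-1)>0
    print(n,st[i],M[n].sum(),fit("nest",{n:M[n]},(.54,.013,.12)))
p,f=fit("nest",M,(.54,.013,.12)); print(p,f)
cv2.imwrite("pics/nest.png",np.hstack([overlay(n,"nest",p,im[n],k=5,h=38) for n in im]))
E
```

```text
t 1.2 tcp [ 0.2006 -0.6445  0.2313] [ 3.142 -0.    -2.84 ] q [-0.98  0.36  0.01  0.   -1.22 -0.29] gap 0.998 F [-1.  -0.8 -0.4] 0.0
d [-0.4477  0.4309 -0.0087] w [ 0.   -0.    0.48] len 0.621
scene [289 197  64  44 754] 1642 (array([0.54332426, 0.01032945, 0.16415628]), np.float64(0.10391679205177808))
top [ 291  178   49   59 1134] 2491 (array([0.53999121, 0.00923406, 0.13422408]), np.float64(0.033046024511771785))
[0.5408971  0.00944789 0.13554109] 0.14580069535705054
```

View pics/nest.png

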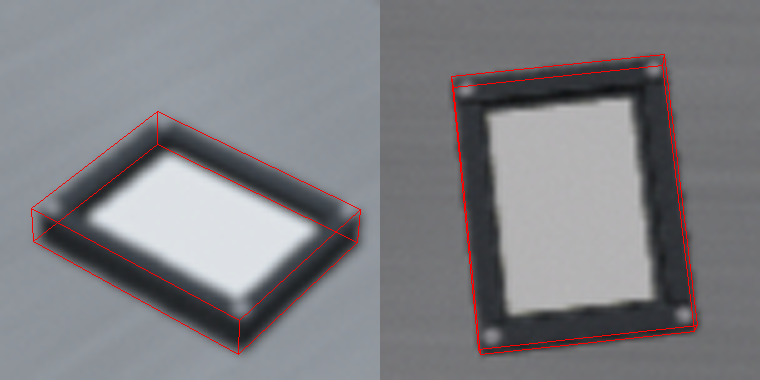

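The nest overlay fits well in both views: (0.5405, 0.0095), yaw 0.135. The move was refused by validation, so I'll retry with all six numbers in each row.

Call:
{"fn": "drive_tool", "kwargs": {"rows": [{"dx": -0.05, "dy": 0.025, "dz": -0.002, "wx": 0, "wy": 0, "wz": 0.1}, {"dx": -0.105, "dy": 0.053, "dz": -0.004, "wx": 0, "wy": 0, "wz": 0.2}, {"dx": -0.16, "dy": 0.081, "dz": -0.006, "wx": 0, "wy": 0, "wz": 0.3}, {"dx": -0.215, "dy": 0.109, "dz": -0.008, "wx": 0, "wy": 0, "wz": 0.4}, {"dx": -0.27, "dy": 0.137, "dz": -0.01, "wx": 0, "wy": 0, "wz": 0.48}], "gripper": 1}}

```text
t: 1.92
tcp_pos: [0.4189, -0.4319, 0.2417]
ee_rot: [-3.141, 0.001, 2.96]
contact_force: [1.5, -0.7, -0.0]
finger_gap: 1.001
finger_force: 0.0
```

```bash
python3 plan.py .5 -.1 .24 -3.32
```

```text
t 1.93 tcp [ 0.4189 -0.4319  0.2417] [-3.141e+00  1.000e-03  2.960e+00] q [-0.48  0.23 -0.14  0.   -1.2  -1.28] gap 1.001 F [ 1.5 -0.7 -0. ] 0.0
d [-0.02    0.3411  0.0016] w [-0.     0.001 -0.003] len 0.342
```

Call:
{"fn": "drive_tool", "kwargs": {"rows": [{"dx": -0.01, "dy": 0.06, "dz": 0, "wx": 0, "wy": 0, "wz": 0}, {"dx": -0.02, "dy": 0.12, "dz": 0, "wx": 0, "wy": 0, "wz": 0}, {"dx": -0.03, "dy": 0.18, "dz": 0, "wx": 0, "wy": 0, "wz": 0}, {"dx": -0.03, "dy": 0.24, "dz": 0, "wx": 0, "wy": 0, "wz": 0}, {"dx": -0.03, "dy": 0.3, "dz": 0, "wx": 0, "wy": 0, "wz": 0}]}}

```text
t: 2.55
tcp_pos: [0.5006, -0.1415, 0.2416]
ee_rot: [3.142, 0.001, 2.964]
contact_force: [1.7, -0.4, 0.5]
finger_gap: 0.996
finger_force: 0.0
```

Call:
{"fn": "drive_tool", "kwargs": {"rows": [{"dx": 0.005, "dy": 0.06, "dz": 0, "wx": 0, "wy": 0, "wz": 0}, {"dx": 0.01, "dy": 0.12, "dz": 0, "wx": 0, "wy": 0, "wz": 0}, {"dx": 0.02, "dy": 0.18, "dz": 0, "wx": 0, "wy": 0, "wz": 0}, {"dx": 0.03, "dy": 0.24, "dz": 0, "wx": 0, "wy": 0, "wz": 0}, {"dx": 0.04, "dy": 0.3, "dz": 0, "wx": 0, "wy": 0, "wz": 0}]}}

```text
t: 3.18
tcp_pos: [0.5139, 0.1609, 0.2418]
ee_rot: [3.141, 0.001, 2.964]
contact_force: [1.9, 0.2, -0.1]
finger_gap: 0.998
finger_force: 0.0
```

```bash
python3 plan.py .4922 .2618 .12 -3.32;python3 plan.py .4922 .2618 .033 -3.32
```

```text
t 3.17 tcp [0.5139 0.1609 0.2418] [3.141e+00 1.000e-03 2.964e+00] q [ 0.67  0.13 -0.27  0.   -1.17 -2.42] gap 0.998 F [ 1.9  0.2 -0.1] 0.0
d [0.0393 0.0953 0.1218] w [0.001 0.001 0.001] len 0.16
t 3.17 tcp [0.5139 0.1609 0.2418] [3.141e+00 1.000e-03 2.964e+00] q [ 0.67  0.13 -0.27  0.   -1.17 -2.42] gap 0.998 F [ 1.9  0.2 -0.1] 0.0
d [0.0394 0.0953 0.2088] w [0.001 0.001 0.001] len 0.233
```

Call:
{"fn": "drive_tool", "kwargs": {"rows": [{"dx": 0.013, "dy": 0.032, "dz": 0.02, "wx": 0, "wy": 0, "wz": 0}, {"dx": 0.026, "dy": 0.064, "dz": 0.05, "wx": 0, "wy": 0, "wz": 0}, {"dx": 0.039, "dy": 0.095, "dz": 0.08, "wx": 0, "wy": 0, "wz": 0}, {"dx": 0.039, "dy": 0.095, "dz": 0.12, "wx": 0, "wy": 0, "wz": 0}, {"dx": 0.039, "dy": 0.095, "dz": 0.12, "wx": 0, "wy": 0, "wz": 0}]}}

```text
t: 3.8
tcp_pos: [0.4909, 0.2582, 0.1188]
ee_rot: [-3.137, -0.004, 2.964]
contact_force: [-0.5, 0.5, 0.8]
finger_gap: 0.998
finger_force: 0.0
```

```bash
python3 plan.py .4922 .2618 .033 -3.32
python3 - <<'E'
from h import *
im=eyes.capture("scene"); a=overlay("scene","box",(.4922,.2618,-.178),im,k=5,h=45)
im=eyes.capture("top"); b=overlay("top","box",(.4922,.2618,-.178),im,k=5,h=30)
cv2.imwrite("pics/above.png",np.hstack([a,cv2.copyMakeBorder(b,0,150,0,0,0)]))
E
```

```text
t 3.8 tcp [0.4909 0.2582 0.1188] [-3.137 -0.004  2.964] q [ 0.84  0.27 -0.4  -0.   -0.91 -2.59] gap 0.998 F [-0.5  0.5  0.8] 0.0
d [-0.0009  0.0042  0.0858] w [-0.005 -0.004  0.001] len 0.086
```

View pics/above.png

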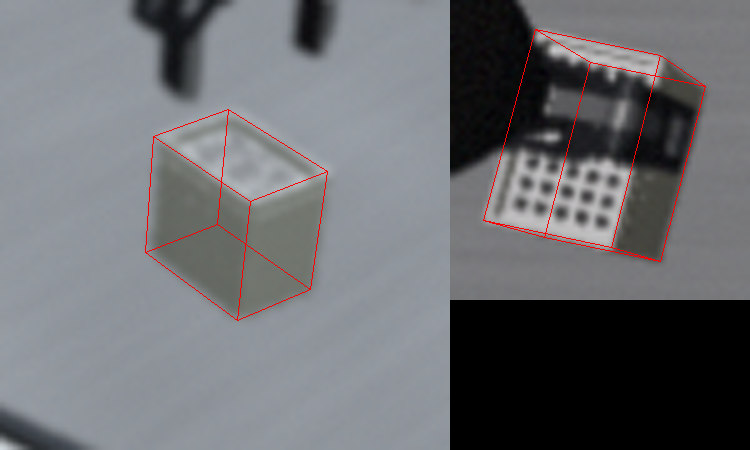

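The overlay shows the fingers straddling the box, with the wireframe on its edges. Descending.

Call:
{"fn": "drive_tool", "kwargs": {"rows": [{"dx": 0, "dy": 0.002, "dz": 0.02, "wx": 0, "wy": 0, "wz": 0}, {"dx": 0, "dy": 0.002, "dz": 0.045, "wx": 0, "wy": 0, "wz": 0}, {"dx": 0, "dy": 0.002, "dz": 0.07, "wx": 0, "wy": 0, "wz": 0}, {"dx": 0, "dy": 0.002, "dz": 0.086, "wx": 0, "wy": 0, "wz": 0}, {"dx": 0, "dy": 0.002, "dz": 0.086, "wx": 0, "wy": 0, "wz": 0}]}}

```text
t: 4.53
tcp_pos: [0.4933, 0.261, 0.0355]
ee_rot: [-3.141, -0.0, 2.963]
contact_force: [0.1, 0.5, -0.6]
finger_gap: 1.0
finger_force: 0.0
```

```bash
python3 plan.py .4922 .2618 .033 -3.32
```

```text
t 4.53 tcp [0.4933 0.261  0.0355] [-3.141 -0.     2.963] q [ 0.84  0.37 -0.48  0.   -0.72 -2.59] gap 1.0 F [ 0.1  0.5 -0.6] 0.0
d [0.0012 0.0006 0.0025] w [-0. -0. -0.] len 0.003
```

Good, no contact. Closing.

Call:
{"fn": "drive_tool", "kwargs": {"rows": [{"dx": 0.001, "dy": 0, "dz": 0, "wx": 0, "wy": 0, "wz": 0}, {"dx": 0.001, "dy": 0, "dz": 0, "wx": 0, "wy": 0, "wz": 0}, {"dx": 0.001, "dy": 0, "dz": 0, "wx": 0, "wy": 0, "wz": 0}, {"dx": 0.001, "dy": 0, "dz": 0, "wx": 0, "wy": 0, "wz": 0}, {"dx": 0.001, "dy": 0, "dz": 0, "wx": 0, "wy": 0, "wz": 0}], "gripper": -1}}

```text
t: 5.15
tcp_pos: [0.4927, 0.2621, 0.0367]
ee_rot: [3.14, 0.001, 2.964]
contact_force: [-1.6, 0.4, 6.6]
finger_gap: 0.648
finger_force: 63.1
```

```bash
python3 plan.py .4922 .2618 .12 -3.32
```

```text
t 5.15 tcp [0.4927 0.2621 0.0367] [3.140e+00 1.000e-03 2.964e+00] q [ 0.84  0.37 -0.48  0.   -0.72 -2.59] gap 0.648 F [-1.6  0.4  6.6] 63.1
d [ 0.0003 -0.0002 -0.0833] w [0.002 0.001 0.001] len 0.083
```

Call:
{"fn": "drive_tool", "kwargs": {"rows": [{"dx": 0, "dy": 0, "dz": -0.015, "wx": 0, "wy": 0, "wz": 0}, {"dx": 0, "dy": 0, "dz": -0.035, "wx": 0, "wy": 0, "wz": 0}, {"dx": 0, "dy": 0, "dz": -0.06, "wx": 0, "wy": 0, "wz": 0}, {"dx": 0, "dy": 0, "dz": -0.08, "wx": 0, "wy": 0, "wz": 0}, {"dx": 0, "dy": 0, "dz": -0.08, "wx": 0, "wy": 0, "wz": 0}]}}

```text
t: 5.78
tcp_pos: [0.4928, 0.2622, 0.1175]
ee_rot: [3.138, 0.002, 2.963]
contact_force: [0.1, 0.9, -3.9]
finger_gap: 0.648
finger_force: 64.1
```

```bash
python3 plan.py .5405 .0095 .117 -3.0065
python3 - <<'E'
from h import *
s=env.sense()
M={n:(eyes.capture(n),eyes.trace(n,"box_center")[0]["region"])[1] for n in("scene","top")}
z=s["tcp_pos"][2]-.0362
print(s["tcp_pos"],z)
for m in({"scene":M["scene"]},M): print(fit("box",m,(.4925,.262,-.178),z))
E
```

```text
t 5.78 tcp [0.4928 0.2622 0.1175] [3.138e+00 2.000e-03 2.963e+00] q [ 0.84  0.27 -0.4   0.   -0.9  -2.59] gap 0.648 F [ 0.1  0.9 -3.9] 64.1
d [-9.170e-02 -2.402e-01 -1.000e-04] w [ 0.003  0.003 -0.313] len 0.257
[0.49277051 0.26217085 0.11751861] 0.0813186121044504
(array([ 0.4963181 ,  0.26280659, -0.2599579 ]), np.float64(0.285725730537363))
(array([ 0.4908729 ,  0.26013479, -0.13298629]), np.float64(1.6764332122321983))
```

Call:
{"fn": "drive_tool", "kwargs": {"rows": [{"dx": -0.01, "dy": -0.026, "dz": 0, "wx": 0, "wy": 0, "wz": -0.03}, {"dx": -0.026, "dy": -0.068, "dz": 0, "wx": 0, "wy": 0, "wz": -0.08}, {"dx": -0.044, "dy": -0.116, "dz": 0, "wx": 0, "wy": 0, "wz": -0.15}, {"dx": -0.063, "dy": -0.164, "dz": 0, "wx": 0, "wy": 0, "wz": -0.22}, {"dx": -0.079, "dy": -0.206, "dz": 0, "wx": 0, "wy": 0, "wz": -0.28}]}}

```text
t: 6.6
tcp_pos: [0.5328, 0.0428, 0.1144]
ee_rot: [-3.141, -0.002, -3.038]
contact_force: [1.2, 0.0, -2.0]
finger_gap: 0.651
finger_force: 64.5
```

```bash
python3 plan.py .5405 .0095 .09 -3.0065
```

```text
t 6.6 tcp [0.5328 0.0428 0.1144] [-3.141e+00 -2.000e-03 -3.038e+00] q [ 0.45  0.24 -0.45 -0.   -0.88 -1.91] gap 0.651 F [ 1.2  0.  -2. ] 64.5
d [-0.0042 -0.0339  0.0244] w [-0.    -0.002 -0.031] len 0.042
```

Call:
{"fn": "drive_tool", "kwargs": {"rows": [{"dx": -0.002, "dy": -0.014, "dz": 0.005, "wx": 0, "wy": 0, "wz": -0.015}, {"dx": -0.004, "dy": -0.026, "dz": 0.01, "wx": 0, "wy": 0, "wz": -0.03}, {"dx": -0.004, "dy": -0.034, "dz": 0.018, "wx": 0, "wy": 0, "wz": -0.03}, {"dx": -0.004, "dy": -0.034, "dz": 0.024, "wx": 0, "wy": 0, "wz": -0.03}, {"dx": -0.004, "dy": -0.034, "dz": 0.024, "wx": 0, "wy": 0, "wz": -0.03}]}}

```text
t: 7.22
tcp_pos: [0.5401, 0.0114, 0.0905]
ee_rot: [-3.141, -0.002, -3.01]
contact_force: [-0.2, 0.3, -2.3]
finger_gap: 0.648
finger_force: 64.7
```

```bash
python3 plan.py .5405 .0095 .049 -3.0065
python3 - <<'E'
from h import *
s=env.sense(); z=s["tcp_pos"][2]-.0362; x,y=s["tcp_pos"][:2]; yaw=s["ee_rot"][2]+np.pi
t=[]
for n in("scene","top"):
    im=eyes.capture(n); a=overlay(n,"box",(x,y,yaw),im,z,k=1,h=40)
    c=proj(n,[x,y,z+.03])[0].astype(int)-40
    a=overlay(n,"box",(x,y,yaw),im,z,k=5,h=40)
    uv=((proj(n,bx(.128,.1,.022,.022)@R.from_euler('z',.135).as_matrix().T+[.5405,.0095,0])-c+.5)*5).astype(int)
    uv2=((proj(n,bx(.104,.076,.022,.022)@R.from_euler('z',.135).as_matrix().T+[.5405,.0095,0])-c+.5)*5).astype(int)
    for u in(uv,uv2): cv2.polylines(a,[u[[0,2,6,4]]],True,(0,255,0),1)
    t.append(a)
cv2.imwrite("pics/over.png",np.hstack(t))
E
```

```text
t 7.22 tcp [0.5401 0.0114 0.0905] [-3.141e+00 -2.000e-03 -3.010e+00] q [ 0.38  0.28 -0.47 -0.   -0.83 -1.82] gap 0.648 F [-0.2  0.3 -2.3] 64.7
d [-0.0002 -0.002   0.0415] w [-0.    -0.002 -0.003] len 0.041
```

View pics/over.png

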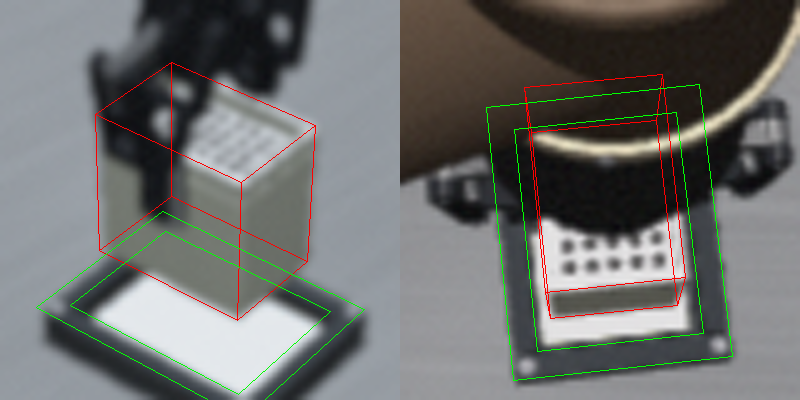

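The overlay shows the carried box matching its wireframe and centred over the pocket. Lowering.

Call:
{"fn": "drive_tool", "kwargs": {"rows": [{"dx": 0, "dy": -0.001, "dz": 0.01, "wx": 0, "wy": 0, "wz": 0}, {"dx": 0, "dy": -0.001, "dz": 0.02, "wx": 0, "wy": 0, "wz": 0}, {"dx": 0, "dy": -0.001, "dz": 0.03, "wx": 0, "wy": 0, "wz": 0}, {"dx": 0, "dy": -0.001, "dz": 0.037, "wx": 0, "wy": 0, "wz": 0}, {"dx": 0, "dy": -0.001, "dz": 0.037, "wx": 0, "wy": 0, "wz": 0}]}}

```text
t: 7.95
tcp_pos: [0.5404, 0.0101, 0.0535]
ee_rot: [-3.141, -0.001, -3.01]
contact_force: [0.1, 0.3, -2.2]
finger_gap: 0.65
finger_force: 64.7
```

```bash
python3 plan.py .5405 .0095 .048 -3.0065
```

```text
t 7.95 tcp [0.5404 0.0101 0.0535] [-3.141e+00 -1.000e-03 -3.010e+00] q [ 0.38  0.33 -0.5  -0.   -0.74 -1.82] gap 0.65 F [ 0.1  0.3 -2.2] 64.7
d [-0.     -0.0006  0.0055] w [-0.    -0.002 -0.003] len 0.006
```

Call:
{"fn": "drive_tool", "kwargs": {"rows": [{"dx": 0, "dy": 0, "dz": 0.001, "wx": 0, "wy": 0, "wz": 0}, {"dx": 0, "dy": 0, "dz": 0.002, "wx": 0, "wy": 0, "wz": 0}, {"dx": 0, "dy": 0, "dz": 0.003, "wx": 0, "wy": 0, "wz": 0}, {"dx": 0, "dy": 0, "dz": 0.0045, "wx": 0, "wy": 0, "wz": 0}, {"dx": 0, "dy": 0, "dz": 0.0045, "wx": 0, "wy": 0, "wz": 0}]}}

```text
t: 8.57
tcp_pos: [0.5408, 0.0102, 0.0497]
ee_rot: [3.142, -0.0, -3.01]
contact_force: [0.9, 0.3, -2.7]
finger_gap: 0.643
finger_force: 64.7
```

Call:
{"fn": "drive_tool", "kwargs": {"rows": [{"dx": 0, "dy": 0, "dz": 0.0005, "wx": 0, "wy": 0, "wz": 0}, {"dx": 0, "dy": 0, "dz": 0.001, "wx": 0, "wy": 0, "wz": 0}, {"dx": 0, "dy": 0, "dz": 0.0015, "wx": 0, "wy": 0, "wz": 0}, {"dx": 0, "dy": 0, "dz": 0.002, "wx": 0, "wy": 0, "wz": 0}, {"dx": 0, "dy": 0, "dz": 0.002, "wx": 0, "wy": 0, "wz": 0}]}}

```text
t: 9.2
tcp_pos: [0.5409, 0.0103, 0.0487]
ee_rot: [-3.141, 0.0, -3.009]
contact_force: [-4.8, 0.5, 8.2]
finger_gap: 0.652
finger_force: 65.8
```

Contact with the tray. Releasing.

Call:
{"fn": "drive_tool", "kwargs": {"rows": [{"dx": 0, "dy": 0, "dz": 0, "wx": 0, "wy": 0, "wz": 0}, {"dx": 0, "dy": 0, "dz": 0, "wx": 0, "wy": 0, "wz": 0}, {"dx": 0, "dy": 0, "dz": 0, "wx": 0, "wy": 0, "wz": 0}, {"dx": 0, "dy": 0, "dz": 0, "wx": 0, "wy": 0, "wz": 0}, {"dx": 0, "dy": 0, "dz": 0, "wx": 0, "wy": 0, "wz": 0}], "gripper": 1}}

```text
t: 9.82
tcp_pos: [0.5408, 0.0102, 0.0477]
ee_rot: [-3.142, -0.0, -3.01]
contact_force: [-0.6, 0.2, -0.2]
finger_gap: 1.0
finger_force: 0.0
```

Call:
{"fn": "drive_tool", "kwargs": {"rows": [{"dx": 0, "dy": 0, "dz": -0.015, "wx": 0, "wy": 0, "wz": 0}, {"dx": 0, "dy": 0, "dz": -0.05, "wx": 0, "wy": 0, "wz": 0}, {"dx": 0, "dy": 0, "dz": -0.09, "wx": 0, "wy": 0, "wz": 0}, {"dx": 0, "dy": 0, "dz": -0.13, "wx": 0, "wy": 0, "wz": 0}, {"dx": 0, "dy": 0, "dz": -0.15, "wx": 0, "wy": 0, "wz": 0}]}}

```text
t: 10.45
tcp_pos: [0.5417, 0.0104, 0.2016]
ee_rot: [3.141, 0.004, -3.009]
contact_force: [0.3, 0.0, -0.9]
finger_gap: 1.004
finger_force: 0.0
```

```bash
python3 plan.py .486 -.2495 .18 -3.375
```

```text
t 10.45 tcp [0.5417 0.0104 0.2016] [ 3.141  0.004 -3.009] q [ 0.38  0.16 -0.33  0.   -1.08 -1.82] gap 1.004 F [ 0.3  0.  -0.9] 0.0
d [ 0.0896 -0.2503  0.0211] w [0.001 0.004 0.366] len 0.267
```

Call:
{"fn": "drive_tool", "kwargs": {"rows": [{"dx": 0.015, "dy": -0.04, "dz": 0, "wx": 0, "wy": 0, "wz": 0.06}, {"dx": 0.035, "dy": -0.095, "dz": 0, "wx": 0, "wy": 0, "wz": 0.14}, {"dx": 0.055, "dy": -0.15, "dz": 0, "wx": 0, "wy": 0, "wz": 0.22}, {"dx": 0.075, "dy": -0.205, "dz": 0.01, "wx": 0, "wy": 0, "wz": 0.3}, {"dx": 0.0895, "dy": -0.25, "dz": 0.02, "wx": 0, "wy": 0, "wz": 0.365}]}}

```text
t: 11.08
tcp_pos: [0.4844, -0.2513, 0.1791]
ee_rot: [3.142, 0.002, 2.906]
contact_force: [1.0, -0.6, 0.2]
finger_gap: 1.002
finger_force: 0.0
```

```bash
python3 - <<'E'
from h import *
K,D=[],[]
PARTS["bar"]=[bx(.056,.016,.012,.056)]; PARTS["plate"]=[bx(.084,.056,.006,.012)]
M={};t=[];L={}
im={n:eyes.capture(n) for n in("scene","top")}
for n in im:
    r=eyes.trace(n,"lid_grip"); b=eyes.trace(n,"box_center")
    c=proj(n,[.486,-.2495,.02])[0]
    M[n]=max(r,key=lambda q:-np.linalg.norm(np.argwhere(q["region"])[:,::-1].mean(0)-c))["region"]
    L[n]=b[0]["region"]
    print(n,M[n].sum(),"lid",fit("lid",{n:M[n]},(.486,-.2495,-.234)),"box",fit("box",{n:L[n]},(.5405,.0095,.135),.012))
p=fit("lid",M,(.486,-.2495,-.234)); q=fit("box",L,(.5405,.0095,.135),.012); print(p,q)
cv2.imwrite("pics/lidbox.png",np.vstack([np.hstack([overlay(n,"lid",p[0],im[n],0,5,26) for n in im]),np.hstack([overlay(n,"box",q[0],im[n],.012,5,26) for n in im])]))
E
python3 plan.py .486 -.2495 .10 -3.375
```

```text
t 11.28 tcp [ 0.4845 -0.2502  0.1784] [-3.142  0.     2.907] q [-0.12  0.19 -0.35  0.   -1.03 -1.69] gap 1.003 F [ 0.1  1.  -0.1] 0.0
d [-0.0012  0.0011  0.0784] w [-0.     0.    -0.002] len 0.078Traceback (most recent call last):
  File "<stdin>", line 10, in <module>
IndexError: list index out of range
```

Run:
```python
from h import *
im={n:eyes.capture(n) for n in("scene","top")}
out=[]
for kind,thing,x0,z in(("lid","lid_grip",(.486,-.2495,-.234),0),("box","box_center",(.5405,.0095,.135),.012)):
    M={}
    for n in im:
        c=proj(n,[x0[0],x0[1],z+.02])[0]
        r=[q["region"] for q in eyes.trace(n,thing)]
        r=[m for m in r if np.linalg.norm(np.argwhere(m)[:,::-1].mean(0)-c)<25]
        print(n,kind,len(r))
        if r: M[n]=r[0]; print(r[0].sum(),fit(kind,{n:r[0]},x0,z))
    if len(M)==2: print("both",fit(kind,M,x0,z))
    out.append(np.hstack([overlay(n,kind,x0,im[n],z,5,26) for n in im]))
cv2.imwrite("pics/lidbox.png",np.vstack(out))
```

```text
scene lid 1
807 (array([ 0.48631746, -0.24763881, -0.2353064 ]), np.float64(0.10544500328012246))
top lid 0
scene box 1
1582 (array([0.5439764 , 0.01028041, 0.10190367]), np.float64(0.04162762450112788))
top box 1
1074 (array([0.54093577, 0.01013631, 0.14228898]), np.float64(0.12400774089896667))
both (array([0.54189649, 0.01019189, 0.13468938]), np.float64(0.18852072857290114))
```

View pics/lidbox.png

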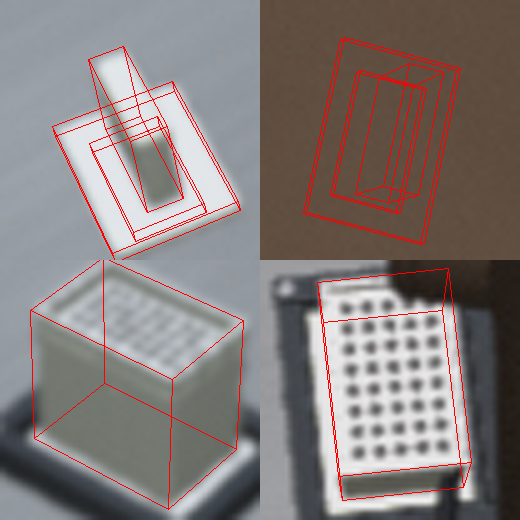

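The box stands squarely in the pocket at (0.5415, 0.010). Next I descend on the lid bar.

Call:
{"fn": "drive_tool", "kwargs": {"rows": [{"dx": -0.001, "dy": 0.001, "dz": 0.02, "wx": 0, "wy": 0, "wz": 0}, {"dx": -0.001, "dy": 0.001, "dz": 0.05, "wx": 0, "wy": 0, "wz": 0}, {"dx": -0.001, "dy": 0.001, "dz": 0.08, "wx": 0, "wy": 0, "wz": 0}, {"dx": -0.001, "dy": 0.001, "dz": 0.105, "wx": 0, "wy": 0, "wz": 0}, {"dx": -0.001, "dy": 0.001, "dz": 0.115, "wx": 0, "wy": 0, "wz": 0}]}}

```text
t: 12.2
tcp_pos: [0.4857, -0.2479, 0.0616]
ee_rot: [-3.141, -0.002, 2.91]
contact_force: [-0.6, 0.3, 0.2]
finger_gap: 1.0
finger_force: 0.0
```

```bash
python3 plan.py .486 -.249 .0205 -3.375
```

```text
t 12.2 tcp [ 0.4857 -0.2479  0.0616] [-3.141e+00 -2.000e-03  2.910e+00] q [-0.11  0.32 -0.48 -0.   -0.77 -1.69] gap 1.0 F [-0.6  0.3  0.2] 0.0
d [-0.0006 -0.001   0.0411] w [-0.    -0.002  0.001] len 0.041
```

Call:
{"fn": "drive_tool", "kwargs": {"rows": [{"dx": 0, "dy": 0, "dz": 0.012, "wx": 0, "wy": 0, "wz": 0}, {"dx": 0, "dy": 0, "dz": 0.025, "wx": 0, "wy": 0, "wz": 0}, {"dx": 0, "dy": 0, "dz": 0.035, "wx": 0, "wy": 0, "wz": 0}, {"dx": 0, "dy": 0, "dz": 0.04, "wx": 0, "wy": 0, "wz": 0}, {"dx": 0, "dy": 0, "dz": 0.04, "wx": 0, "wy": 0, "wz": 0}]}}

```text
t: 12.82
tcp_pos: [0.486, -0.2486, 0.0225]
ee_rot: [-3.141, -0.001, 2.908]
contact_force: [0.4, 0.1, 0.6]
finger_gap: 0.998
finger_force: 0.0
```

Call:
{"fn": "drive_tool", "kwargs": {"rows": [{"dx": 0, "dy": 0, "dz": 0, "wx": 0, "wy": 0, "wz": 0}, {"dx": 0, "dy": 0, "dz": 0, "wx": 0, "wy": 0, "wz": 0}, {"dx": 0, "dy": 0, "dz": 0, "wx": 0, "wy": 0, "wz": 0}, {"dx": 0, "dy": 0, "dz": 0, "wx": 0, "wy": 0, "wz": 0}, {"dx": 0, "dy": 0, "dz": 0, "wx": 0, "wy": 0, "wz": 0}], "gripper": -1}}

```text
t: 13.45
tcp_pos: [0.4864, -0.2486, 0.0231]
ee_rot: [-3.142, 0.001, 2.908]
contact_force: [0.5, -0.2, 3.1]
finger_gap: 0.18
finger_force: 59.0
```

Call:
{"fn": "drive_tool", "kwargs": {"rows": [{"dx": 0, "dy": 0, "dz": 0, "wx": 0, "wy": 0, "wz": 0}, {"dx": 0, "dy": 0, "dz": 0, "wx": 0, "wy": 0, "wz": 0}, {"dx": 0, "dy": 0, "dz": 0, "wx": 0, "wy": 0, "wz": 0}, {"dx": 0, "dy": 0, "dz": 0, "wx": 0, "wy": 0, "wz": 0}, {"dx": 0, "dy": 0, "dz": 0, "wx": 0, "wy": 0, "wz": 0}]}}

```text
t: 14.08
tcp_pos: [0.4864, -0.2486, 0.0231]
ee_rot: [-3.142, 0.001, 2.909]
contact_force: [-1.3, 1.6, 5.2]
finger_gap: 0.182
finger_force: 59.2
```

```bash
python3 plan.py .486 -.249 .15 -3.375
```

```text
t 14.07 tcp [ 0.4864 -0.2486  0.0231] [-3.142e+00  1.000e-03  2.909e+00] q [-0.11  0.38 -0.52  0.   -0.67 -1.69] gap 0.182 F [-1.3  1.6  5.2] 59.2
d [ 0.0003 -0.0004 -0.1269] w [-0.     0.001  0.   ] len 0.127
```

Call:
{"fn": "drive_tool", "kwargs": {"rows": [{"dx": 0, "dy": 0, "dz": -0.015, "wx": 0, "wy": 0, "wz": 0}, {"dx": 0, "dy": 0, "dz": -0.045, "wx": 0, "wy": 0, "wz": 0}, {"dx": 0, "dy": 0, "dz": -0.08, "wx": 0, "wy": 0, "wz": 0}, {"dx": 0, "dy": 0, "dz": -0.11, "wx": 0, "wy": 0, "wz": 0}, {"dx": 0, "dy": 0, "dz": -0.13, "wx": 0, "wy": 0, "wz": 0}]}}

```text
t: 14.7
tcp_pos: [0.4862, -0.2486, 0.155]
ee_rot: [3.141, 0.002, 2.908]
contact_force: [0.4, -0.1, -1.0]
finger_gap: 0.174
finger_force: 58.6
```

```bash
python3 plan.py .5415 .010 .152 -3.0065
python3 - <<'E'
from h import *
s=env.sense(); z=s["tcp_pos"][2]-.0225; x,y=s["tcp_pos"][:2]
im=eyes.capture("scene"); 
for r in eyes.trace("scene","lid_grip")[:1]: print(r["confidence"],fit("lid",{"scene":r["region"]},(x,y,-.234),z))
cv2.imwrite("pics/lidup.png",overlay("scene","lid",(x,y,-.234),im,z,6,40))
E
```

```text
t 14.7 tcp [ 0.4862 -0.2486  0.155 ] [3.141e+00 2.000e-03 2.908e+00] q [-0.11  0.21 -0.38 -0.   -0.98 -1.69] gap 0.174 F [ 0.4 -0.1 -1. ] 58.6
d [0.006  0.2644 0.003 ] w [-0.     0.002 -0.368] len 0.264
0.69 (array([ 0.48965082, -0.24946822, -0.25463346]), np.float64(0.2423952095808383))
```

View pics/lidup.png

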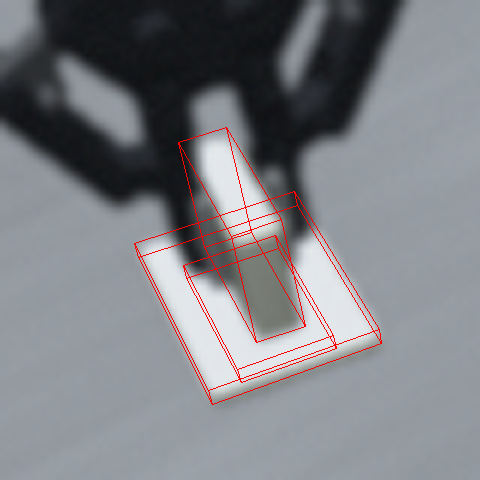

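The lid is held level and its plate matches the wireframe. Moving over the box.

Call:
{"fn": "drive_tool", "kwargs": {"rows": [{"dx": 0, "dy": 0.025, "dz": 0, "wx": 0, "wy": 0, "wz": -0.03}, {"dx": 0.002, "dy": 0.07, "dz": 0, "wx": 0, "wy": 0, "wz": -0.1}, {"dx": 0.003, "dy": 0.12, "dz": 0, "wx": 0, "wy": 0, "wz": -0.18}, {"dx": 0.004, "dy": 0.17, "dz": 0, "wx": 0, "wy": 0, "wz": -0.26}, {"dx": 0.005, "dy": 0.215, "dz": 0, "wx": 0, "wy": 0, "wz": -0.33}]}}

```text
t: 15.42
tcp_pos: [0.5305, -0.0367, 0.1522]
ee_rot: [3.142, -0.001, -3.042]
contact_force: [1.1, 0.2, -2.8]
finger_gap: 0.177
finger_force: 58.6
```

```bash
python3 plan.py .5415 .010 .135 -3.0065
```

```text
t 15.43 tcp [ 0.5305 -0.0367  0.1522] [ 3.142e+00 -1.000e-03 -3.042e+00] q [ 0.3   0.19 -0.41 -0.   -0.97 -1.77] gap 0.177 F [ 1.1  0.2 -2.8] 58.6
d [-0.0156  0.0453  0.0172] w [ 0.    -0.001 -0.036] len 0.051
```

Call:
{"fn": "drive_tool", "kwargs": {"rows": [{"dx": -0.006, "dy": 0.017, "dz": 0, "wx": 0, "wy": 0, "wz": -0.015}, {"dx": -0.012, "dy": 0.034, "dz": 0.004, "wx": 0, "wy": 0, "wz": -0.03}, {"dx": -0.0155, "dy": 0.045, "dz": 0.009, "wx": 0, "wy": 0, "wz": -0.036}, {"dx": -0.0155, "dy": 0.045, "dz": 0.016, "wx": 0, "wy": 0, "wz": -0.036}, {"dx": -0.0155, "dy": 0.045, "dz": 0.016, "wx": 0, "wy": 0, "wz": -0.036}]}}

```text
t: 16.05
tcp_pos: [0.5412, 0.0072, 0.1358]
ee_rot: [-3.141, -0.002, -3.01]
contact_force: [0.2, -1.2, -0.4]
finger_gap: 0.182
finger_force: 58.7
```

```bash
python3 plan.py .5415 .010 .1105 -3.0065
python3 - <<'E'
from h import *
s=env.sense(); z=s["tcp_pos"][2]-.0225; x,y=s["tcp_pos"][:2]; yaw=s["ee_rot"][2]+np.pi
im=eyes.capture("scene"); PARTS["both"]=[p+[0,0,z] for p in PARTS["lid"][1:]]
r=bx(.084,.056,.012,.092); Q=R.from_euler('z',yaw-.135).as_matrix().T
PARTS["both"].append(r@R.from_euler('z',.135-yaw).as_matrix().T+np.array([.5415-x,.010-y,0])@R.from_euler('z',yaw).as_matrix())
cv2.imwrite("pics/lidover.png",overlay("scene","both",(x,y,yaw),im,0,6,45))
E
```

```text
t 16.05 tcp [0.5412 0.0072 0.1358] [-3.141e+00 -2.000e-03 -3.010e+00] q [ 0.38  0.23 -0.41 -0.   -0.94 -1.81] gap 0.182 F [ 0.2 -1.2 -0.4] 58.7
d [-0.0007  0.0027  0.0253] w [-0.    -0.002 -0.003] len 0.025
```

View pics/lidover.png

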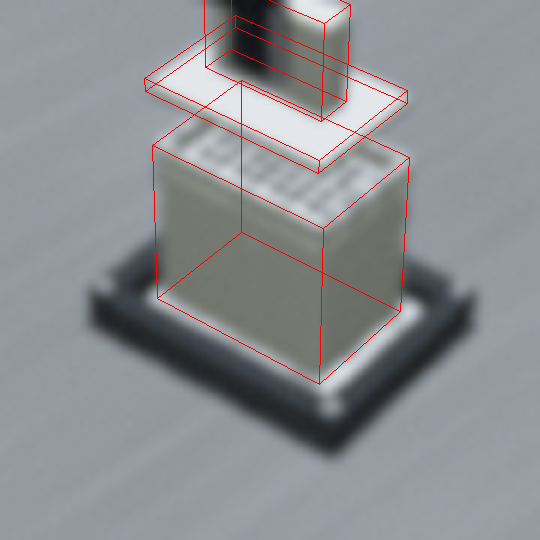

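The lid sits above the box with both wireframes on their edges. Lowering with a 2 mm y correction.

Call:
{"fn": "drive_tool", "kwargs": {"rows": [{"dx": 0, "dy": 0.002, "dz": 0.005, "wx": 0, "wy": 0, "wz": 0}, {"dx": 0, "dy": 0.002, "dz": 0.01, "wx": 0, "wy": 0, "wz": 0}, {"dx": 0, "dy": 0.002, "dz": 0.016, "wx": 0, "wy": 0, "wz": 0}, {"dx": 0, "dy": 0.002, "dz": 0.022, "wx": 0, "wy": 0, "wz": 0}, {"dx": 0, "dy": 0.002, "dz": 0.022, "wx": 0, "wy": 0, "wz": 0}]}}

```text
t: 16.73
tcp_pos: [0.5414, 0.0099, 0.1141]
ee_rot: [-3.141, -0.001, -3.009]
contact_force: [0.5, 0.4, -1.0]
finger_gap: 0.179
finger_force: 58.7
```

Call:
{"fn": "drive_tool", "kwargs": {"rows": [{"dx": 0, "dy": 0, "dz": 0.001, "wx": 0, "wy": 0, "wz": 0}, {"dx": 0, "dy": 0, "dz": 0.002, "wx": 0, "wy": 0, "wz": 0}, {"dx": 0, "dy": 0, "dz": 0.003, "wx": 0, "wy": 0, "wz": 0}, {"dx": 0, "dy": 0, "dz": 0.003, "wx": 0, "wy": 0, "wz": 0}, {"dx": 0, "dy": 0, "dz": 0.003, "wx": 0, "wy": 0, "wz": 0}]}}

```text
t: 17.35
tcp_pos: [0.5418, 0.01, 0.1119]
ee_rot: [3.142, 0.0, -3.009]
contact_force: [-0.6, -0.1, -1.3]
finger_gap: 0.174
finger_force: 58.7
```

Call:
{"fn": "drive_tool", "kwargs": {"rows": [{"dx": 0, "dy": 0, "dz": 0.0007, "wx": 0, "wy": 0, "wz": 0}, {"dx": 0, "dy": 0, "dz": 0.0014, "wx": 0, "wy": 0, "wz": 0}, {"dx": 0, "dy": 0, "dz": 0.002, "wx": 0, "wy": 0, "wz": 0}, {"dx": 0, "dy": 0, "dz": 0.002, "wx": 0, "wy": 0, "wz": 0}, {"dx": 0, "dy": 0, "dz": 0.002, "wx": 0, "wy": 0, "wz": 0}]}}

```text
t: 17.98
tcp_pos: [0.5418, 0.01, 0.1098]
ee_rot: [-3.142, -0.0, -3.009]
contact_force: [-0.5, -0.3, -1.7]
finger_gap: 0.179
finger_force: 58.7
```

Call:
{"fn": "drive_tool", "kwargs": {"rows": [{"dx": 0, "dy": 0, "dz": 0.0005, "wx": 0, "wy": 0, "wz": 0}, {"dx": 0, "dy": 0, "dz": 0.001, "wx": 0, "wy": 0, "wz": 0}, {"dx": 0, "dy": 0, "dz": 0.0015, "wx": 0, "wy": 0, "wz": 0}, {"dx": 0, "dy": 0, "dz": 0.0015, "wx": 0, "wy": 0, "wz": 0}, {"dx": 0, "dy": 0, "dz": 0.0015, "wx": 0, "wy": 0, "wz": 0}]}}

```text
t: 18.6
tcp_pos: [0.5419, 0.01, 0.1091]
ee_rot: [-3.141, 0.0, -3.009]
contact_force: [-3.6, 0.3, 7.3]
finger_gap: 0.178
finger_force: 60.0
```

Contact at the expected height. Releasing and backing off.

Call:
{"fn": "drive_tool", "kwargs": {"rows": [{"dx": 0, "dy": 0, "dz": 0, "wx": 0, "wy": 0, "wz": 0}, {"dx": 0, "dy": 0, "dz": 0, "wx": 0, "wy": 0, "wz": 0}, {"dx": 0, "dy": 0, "dz": 0, "wx": 0, "wy": 0, "wz": 0}, {"dx": 0, "dy": 0, "dz": 0, "wx": 0, "wy": 0, "wz": 0}, {"dx": 0, "dy": 0, "dz": 0, "wx": 0, "wy": 0, "wz": 0}], "gripper": 1}}

```text
t: 19.23
tcp_pos: [0.5418, 0.01, 0.1082]
ee_rot: [-3.142, -0.0, -3.009]
contact_force: [0.4, 0.2, 0.3]
finger_gap: 1.0
finger_force: 0.0
```

Call:
{"fn": "drive_tool", "kwargs": {"rows": [{"dx": 0, "dy": 0, "dz": -0.015, "wx": 0, "wy": 0, "wz": 0}, {"dx": 0, "dy": 0, "dz": -0.04, "wx": 0, "wy": 0, "wz": 0}, {"dx": 0, "dy": 0, "dz": -0.08, "wx": 0, "wy": 0, "wz": 0}, {"dx": 0, "dy": 0, "dz": -0.11, "wx": 0, "wy": 0, "wz": 0}, {"dx": 0, "dy": 0, "dz": -0.12, "wx": 0, "wy": 0, "wz": 0}]}}

```text
t: 19.85
tcp_pos: [0.5428, 0.0102, 0.2315]
ee_rot: [3.141, 0.004, -3.009]
contact_force: [0.1, 0.5, -1.0]
finger_gap: 1.001
finger_force: 0.0
```

Call:
{"fn": "drive_tool", "kwargs": {"rows": [{"dx": 0, "dy": 0, "dz": 0, "wx": 0, "wy": 0, "wz": 0}, {"dx": 0, "dy": 0, "dz": 0, "wx": 0, "wy": 0, "wz": 0}, {"dx": 0, "dy": 0, "dz": 0, "wx": 0, "wy": 0, "wz": 0}, {"dx": 0, "dy": 0, "dz": 0, "wx": 0, "wy": 0, "wz": 0}, {"dx": 0, "dy": 0, "dz": 0, "wx": 0, "wy": 0, "wz": 0}]}}

```text
t: 20.48
tcp_pos: [0.5417, 0.01, 0.2279]
ee_rot: [-3.141, -0.001, -3.009]
contact_force: [-0.3, 1.0, 0.6]
finger_gap: 0.998
finger_force: 0.0
```

Run:
```python
from h import *
im=eyes.capture("scene"); PARTS["both"]=[p+[0,0,.086] for p in PARTS["lid"][1:]]+[bx(.084,.056,.012,.092)]
cv2.imwrite("pics/done.png",overlay("scene","both",(.5415,.010,.135),im,0,6,45))
```

```text
(no output)
```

View pics/done.png

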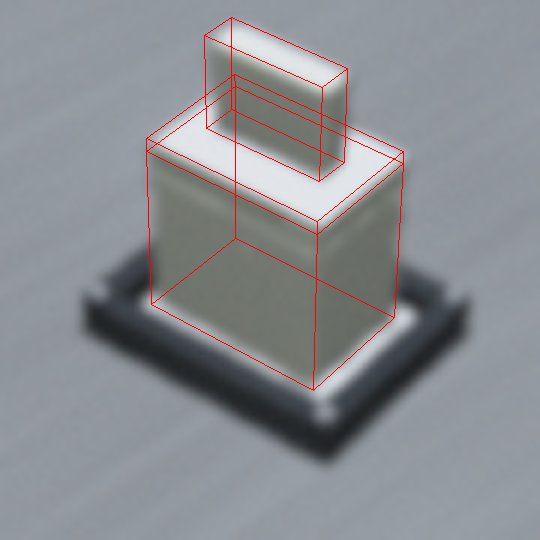

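The lid sits flat and square on the box, and the box is in the pocket. Handing in.

```bash
python3 -c "
from bench import env; print(env.hand_in())"
```

```text
the job is handed in; nothing more can be done
None
```

The rack box stands squarely in the nest on the foot tray with the lid flat on its rim; I handed the job in at about 20.5 s on the robot's clock, and the hand-in returned no verdict.

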